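# Seat a dental cast on the mounting fixture's locating pin

### The job

Turn the knob of the mounting fixture clockwise until it clicks past its detent to its far stop, which raises the locating pin in the spring-loaded seat. Then pick up the full-arch stone cast and, with its front teeth pointing straight at the knob, slide it over the pin until it drops on, and press it down until the seat is fully home; finish while still holding it pressed down there. Leave the other things on the bench where they are.

Things in the scene. Friction and masses are not known exactly. Their poses are not given: they have to be found in the camera images.
- fixture: Bare metal fixture fixed to the bench: base plate 205 x 100 mm, 16 mm thick, with a square block 62 x 62 mm (top 30 mm above the bench) holding the spring seat, and a black bar knob. Origin on the bench under the seat's middle; -x points to the knob (axis at x = -105 mm, y = 0), z up. The plate runs from x = -152.5 to +52.5 mm.
- knob (a joint): Black knob on the fixture: its value in rad, 0 at the one stop, growing clockwise as seen from above to 1.2 at the other stop. A spring detent resists (up to about 0.17 N m) until halfway (0.6), then snaps it on to 1.2 and keeps it there. Starts at 0.
- knob_grip (a point): Point on the knob's axis at grip height, 43 mm above the bench. The upright bar grip is 44 mm long, 13 mm thick, from 29 to 55 mm above the bench, on a round foot of 44 mm diameter. The bar lies along this frame's x axis, which turns with the knob (along the fixture's x axis at value 0).
- pin (a joint): Height of the locating pin above its lowered position, in m: 0 when lowered (tip 1 mm below the seat's top face), 0.009 when raised by the knob (tip 8 mm above the unpressed seat). The knob drives it in proportion; at the far stop the detent holds it up against pushes of up to about 15 N on its tip.
- pin_tip (a point): Top of the locating pin, in the middle of the seat: steel, upright, 12 mm diameter, its top bevelled over 2.5 mm to a flat of 8 mm.
- seat (a joint): How far the spring seat is pressed down, in m: 0 free, 0.006 at its hard stop. Its spring takes 3.6 N to start moving and 7.2 N at the stop (the cast's weight counts, but does not sink it alone).
- seat_top (a point): Middle of the seat's top face (46 x 46 mm steel plate with a 17 mm bore for the pin), 40 mm above the bench when free. It moves down with the seat.
- seat_front (a point): Fixed point of the fixture 27 mm from the seat's middle towards the knob, 40 mm above the bench: the cast's front point belongs over it.
- cast: The larger tan stone cast, about 0.18 kg, loose on the bench: straight block 62 (x) x 54 (y) x 24 mm high, a horseshoe of teeth on top (to 37 mm high, inside the block's outline). Origin: middle of the underside, z up. The horseshoe's closed curved front points to -x. Centred in the underside, unseen, an upright blind round hole, 13.5 mm diameter, 17 mm deep. Grip across y.
- cast_front (a point): Point at the middle of the cast's front edge, 27 mm from its middle along -x, at the block's top (24 mm above the underside).
- half_cast: Bystander: smaller cast, one straight row of five teeth on a stone block 46 x 28 x 20 mm (33 mm high with teeth). Origin at the underside's middle.
- bottle: Bystander: small amber bottle, 34 mm diameter, 75 mm high. Origin at the underside's middle.
- jar: Bystander: low white jar, 52 mm diameter, 40 mm high. Origin at the underside's middle.
- spool: Bystander: wire spool standing upright, 56 mm diameter, 52 mm high. Origin at the underside's middle.
- bowl: Bystander: black rubber mixing bowl, 90 mm diameter, 45 mm high. Origin at the underside's middle.
- spatula: Bystander: spatula with wooden handle, 170 mm long, lying flat along its x axis. Origin at the underside's middle.

How it is judged:
By the outcome, as a careful person would: the job done as asked, in the order asked, and still so for the second after the job is handed in, while the arm keeps its last pose, push and grip.
It also fails if it takes over 61 s, if anything falls off the work surface, if the arm or the gripper's body presses on something with over 40 N, if the wrist force passes 120 N, or if a joint passes its speed limit or range.

### The arm

A 6-joint arm with a two-finger parallel gripper is mounted at the origin on the work surface. World frame = base frame: x ahead of the robot, y to its left, z up, the work surface at z = 0. Lengths are in m, angles in rad, forces in N, time in s.
With the tool pointing down it reaches from about 0.35 to 0.975 m from the base axis. Payload 7.1 kg.
Tool frame: the origin (TCP) lies at the very end of the fingers, on their centre line; the grasp point (between the pads) lies 19 mm behind it; z points along the fingers, y is the line along which they close (so a half turn about z gives the same grasp; the last joint's range is limited). The gripper opens to 88 mm and grips with 3 to 60 N. Pads are 20 mm wide; open, the fingers measure 115 mm over their backs; the gripper's body (75 mm by 178 mm) begins 61 mm behind the grasp point.
Start: joints at [-0.019, 0.423, 1.63, -0, 1.089, -0.019], TCP at [0.625, 0, 0.223] pointing down, gripper open.
Joint ranges: [-3, 3], [-0.9, 2.11], [0.09, 2.58], [-1.31, 4.45], [0.11, 2.69], [-2.54, 2.54]. Speed limits (rad/s): [2.39, 2.39, 3.01, 3.14, 3.14, 3.14].

### API

Orientations are given as a unit quaternion [w, x, y, z].
In Python, from bench import sensors, viewer, ticket gives the robot as it stands.
- The arm moves only by the shell command python3 -m inch 'ROWS'. ROWS is JSON, a list that holds one entry, the list of rows, each a list of 7 numbers: the shift along the tool's x, y, z in mm, then the turn, a rotation vector about the tool's x, y, z in degrees, then the opening, from 0 (shut) to 1 (fully open). In form: [[[x, y, z, ax, ay, az, claw], ...]]. A call has exactly 8 rows; each row shifts and turns the commanded pose from where the row before left it, along the tool's axes as they then stand; what a row does not reach is not made up. A row lasts 1/10 s, in which the tool goes at most 50 mm and 8.59 degrees, less where a joint would pass 70% of its speed; a pose out of reach is approached as far as the arm can. A call is refused whole if a number of a shift passes 50 or a number of a turn 8.59, either way. A call with a gripper value outside its range is refused whole. The fingers move at their own pace and stop on an object; the grip force is fixed at half the most. Time passes only in rows, so rows that do not move let the fingers close, or fill a call up. It gives the time, the measured TCP pose, the force, the opening and the grip force at its end, in the units of the state.
- sensors.get_obs(): the state, without advancing time (a new reading comes with each control period).
- viewer.grab_frame(name): name is "scene" or "side" or "wrist"; returns the picture (384x512x3 uint8, blue, green, red); there is no depth.
- viewer.get_calibration(name): a dict with "intrinsics" (3x3 intrinsics, pixels), "world_from_camera" (4x4, takes a point from camera to world coordinates). Camera axes: x right, y down, z forward; pixel columns grow to the right and rows downward; lengths in m; the calibration is good to about 2 mm. The wrist camera is an equidistant fisheye: a pixel r from the principal point sees the ray r / f radians off the axis. A picture is of the moment at which its call begins: read the wrist's pose just before it. get_calibration takes no time and is no camera call; for the wrist camera it gives the pose at the moment of the call.
- ticket.close_job(): hands the job in; it is judged then, once.
The state is a dict: "time_s": time; "joint_positions": joint angles; "joint_vel": joint speeds; "effort": joint torques, N m; "tool_pos": TCP position; "tool_rot": TCP orientation; "contact_force": force on the tool from outside, world axes, zero at the start; "ft_torque": the same for the moment, N m; "gripper_width": opening from 0.0 (shut) to 1.0 (fully open); "grip_force": force on a finger pad.
Only numpy, scipy, OpenCV 4.12 (cv2) and the standard library are available. Lean on these libraries where they do the work, as an engineer would, in place of code of your own. Each camera call takes 0.05 s, during which the arm holds its last target. There are 200 camera calls.

## Working session

There is one attempt and no reset: what is moved stays moved. The work goes in short steps, Python scripts to look and compute and a shell command to move; the robot and the scene stay as the last step left them, time stands still between calls to the robot, and variables do not carry over. Pictures are saved under pics/ and viewed, at most 10 in all, crops included, and the job is handed in when it is done.

```bash
mkdir -p pics; ls; python3 - <<'E'
from bench import sensors, viewer
import cv2,numpy as np
np.set_printoptions(precision=4,suppress=True)
o=sensors.get_obs();print({k:o[k] for k in('time_s','tool_pos','tool_rot','contact_force','gripper_width')})
for n in("scene","side","wrist"):
    c=viewer.get_calibration(n);print(n,np.array(c['intrinsics']).tolist());print(np.array(c['world_from_camera']))
    f=viewer.grab_frame(n);cv2.imwrite(f'pics/a_{n}.png',f)
a=[cv2.imread(f'pics/a_{n}.png') for n in("scene","side")]
for n in ("scene","side","wrist"):
    cv2.imwrite(f'pics/a_{n}_big.png',cv2.resize(cv2.imread(f'pics/a_{n}.png'),(800,600),interpolation=cv2.INTER_CUBIC))
E
```

```text
pics
{'time_s': 0.0, 'tool_pos': array([0.6244, 0.    , 0.2219]), 'tool_rot': array([-0.0005,  0.7071,  0.7071, -0.0005]), 'contact_force': array([-0.4872, -0.0019,  1.0188]), 'gripper_width': 1.000719549310865}
scene [[401.77228075901024, 0.0, 265.41741535766425], [0.0, 401.77228075901024, 186.028851088304], [0.0, 0.0, 1.0]]
[[-0.1154  0.6245 -0.7724  1.37  ]
 [ 0.9933  0.0658 -0.0953  0.0711]
 [-0.0087 -0.7782 -0.6279  0.7215]
 [ 0.      0.      0.      1.    ]]
side [[440.4713081959694, 0.0, 259.4635043831614], [0.0, 440.4713081959694, 187.2472549793668], [0.0, 0.0, 1.0]]
[[-0.9087 -0.3009  0.2894  0.155 ]
 [-0.4175  0.6603 -0.6243  0.8645]
 [-0.0032 -0.6881 -0.7256  1.1111]
 [ 0.      0.      0.      1.    ]]
wrist [[297.3186396354542, 0.0, 252.0906666605693], [0.0, 297.3186396354542, 186.022699021216], [0.0, 0.0, 1.0]]
[[ 1.     -0.0001 -0.0017  0.6248]
 [-0.0006 -0.9555 -0.295   0.0807]
 [-0.0015  0.295  -0.9555  0.3843]
 [ 0.      0.      0.      1.    ]]
```

View pics/a_scene_big.png

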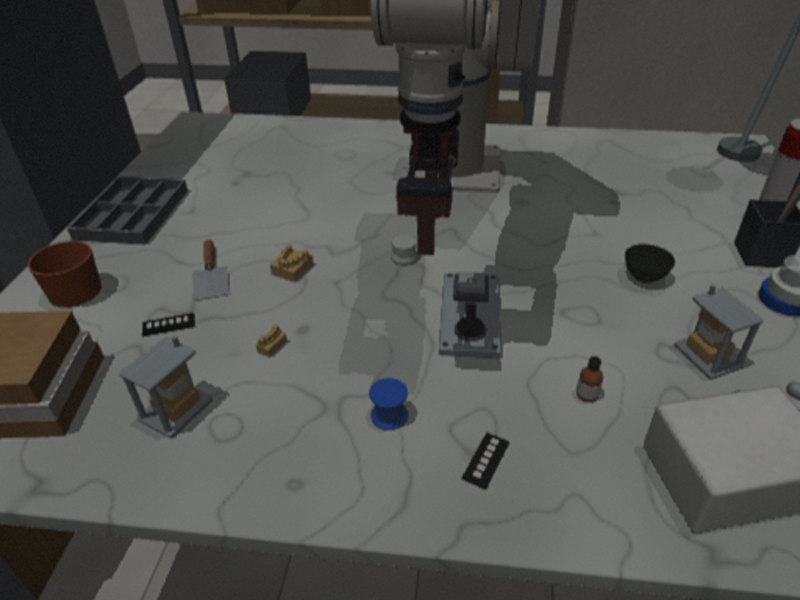

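View pics/a_side_big.png

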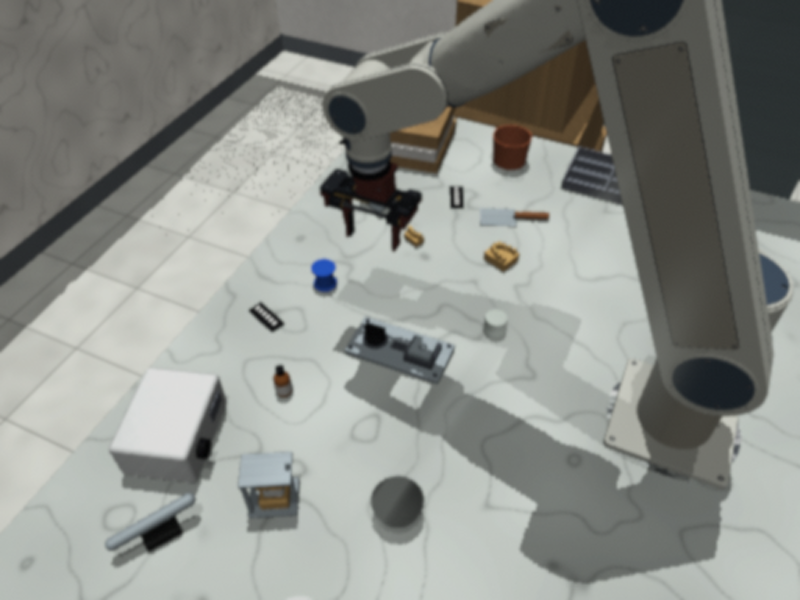

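View pics/a_wrist_big.png

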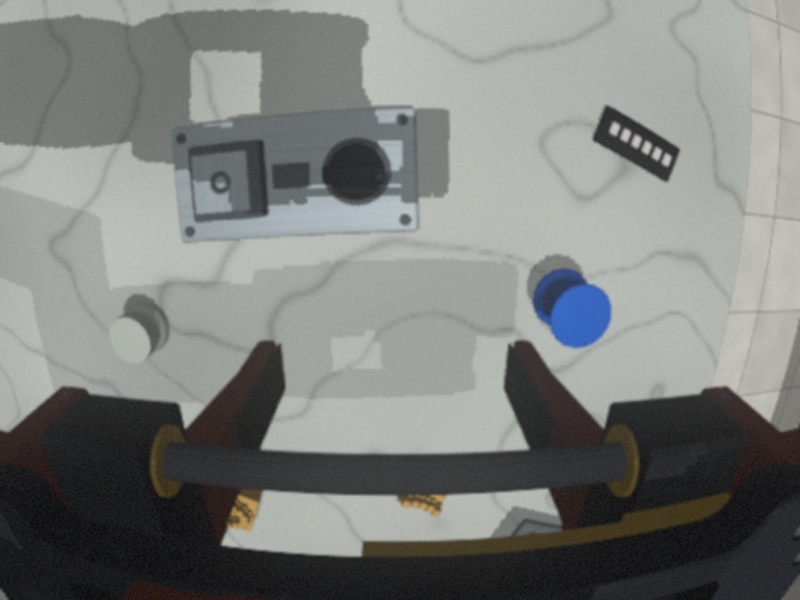

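The scene view shows the cast at (292,262), half cast (271,341), fixture with seat (470,287) and knob (470,320), and jar (404,248). The side view shows the cast at (501,256) and fixture knob (375,333). The wrist view shows the seat bore at (221,181), knob (356,170), and plate corners (173,128), (414,107), (418,229), (183,243).

```bash
cat > h.py <<'E'
import numpy as np,cv2
from bench import viewer,sensors
np.set_printoptions(precision=4,suppress=True)
def ray(cal,name,px,crop=(0,0),s=1.5625):
    "px in enlarged picture (scale s, crop origin in original px)"
    K=np.array(cal['intrinsics']);T=np.array(cal['world_from_camera'])
    p=(np.array(px,float)+.5)/s-.5+np.array(crop)
    d=np.array([(p[0]-K[0,2])/K[0,0],(p[1]-K[1,2])/K[1,1]])
    if name=='wrist':
        r=np.hypot(*d);v=np.array([*(d/r*np.sin(r)),np.cos(r)]) if r>0 else np.array([0,0,1.])
    else: v=np.array([*d,1]);v/=np.linalg.norm(v)
    return T[:3,3],T[:3,:3]@v
def plane(R,z): o,d=R; return o+d*(z-o[2])/d[2]
def tri(*Rs):
    A=0;b=0
    for o,d in Rs: P=np.eye(3)-np.outer(d,d);A=A+P;b=b+P@o
    x=np.linalg.solve(A,b);return x,max(np.linalg.norm((np.eye(3)-np.outer(d,d))@(x-o)) for o,d in Rs)
E
python3 - <<'E'
from h import *
import pickle
C={n:viewer.get_calibration(n) for n in('scene','side','wrist')};pickle.dump(C,open('calA.pkl','wb'))
r=lambda n,*p:ray(C[n],n,p)
print('corners',*[plane(r('wrist',*p),.016) for p in((173,128),(414,107),(418,229),(183,243))])
print('bore',plane(r('wrist',221,181),.04),'knob',plane(r('wrist',356,170),.05))
print('knobtop',tri(r('scene',470,307),r('side',375,326)))
print('cast',tri(r('scene',292,262),r('side',501,256)),'half',tri(r('scene',271,341),r('side',413,237)))
E
```

```text
corners [0.4386 0.1102 0.016 ] [0.6397 0.1164 0.016 ] [0.6434 0.0189 0.016 ] [0.4413 0.0104 0.016 ]
bore [0.4909 0.063  0.04  ] knob [0.5971 0.0678 0.05  ]
knobtop (array([0.5914, 0.0666, 0.0606]), np.float64(0.002742935502558367))
cast (array([ 0.4406, -0.2778,  0.0156]), np.float64(0.0013319727298533547)) half (array([ 0.6538, -0.2554,  0.0129]), np.float64(0.0008662802493537744))
```

```bash
python3 -m inch '[[[33,27,25,0,0,0,1],[33,27,25,0,0,0,1],[0,0,0,0,0,-8.5,1],[0,0,0,0,0,-8.5,1],[0,0,0,0,0,-8.5,1],[0,0,0,0,0,-8.5,1],[0,0,0,0,0,-8.5,1],[0,0,0,0,0,-8.5,1]]]'; python3 -m inch '[[[0,0,0,0,0,-8.5,0.6],[0,0,0,0,0,-8.5,0.6],[0,0,0,0,0,-8.5,0.6],[0,0,0,0,0,-8.5,0.6],[0,0,0,0,0,-7.2,0.6],[0,0,0,0,0,0,0.6],[0,0,0,0,0,0,0.6],[0,0,0,0,0,0,0.6]]]'
python3 - <<'E'
from h import *
import pickle
c=viewer.get_calibration('wrist');f=viewer.grab_frame('wrist');pickle.dump(c,open('calB.pkl','wb'))
print(np.array(c['world_from_camera']))
cv2.imwrite('pics/b_big.png',cv2.resize(f,(800,600),interpolation=cv2.INTER_CUBIC))
E
```

```text
time_s: 0.95
tool_pos: [0.6787, 0.066, 0.1722]
tool_rot: [-0.0, 0.331, 0.944, -0.0]
contact_force: [-0.0, -0.3, -0.1]
gripper_width: 0.998
grip_force: 0.0
time_s: 1.75
tool_pos: [0.6789, 0.066, 0.1726]
tool_rot: [-0.0, -0.018, 1.0, -0.0]
contact_force: [-0.4, 0.4, 0.5]
gripper_width: 0.601
grip_force: 0.0
[[-0.0353  0.9553  0.2936  0.598 ]
 [ 0.9994  0.034   0.0096  0.0627]
 [-0.0008  0.2938 -0.9559  0.3349]
 [ 0.      0.      0.      1.    ]]
```

View pics/b_big.png

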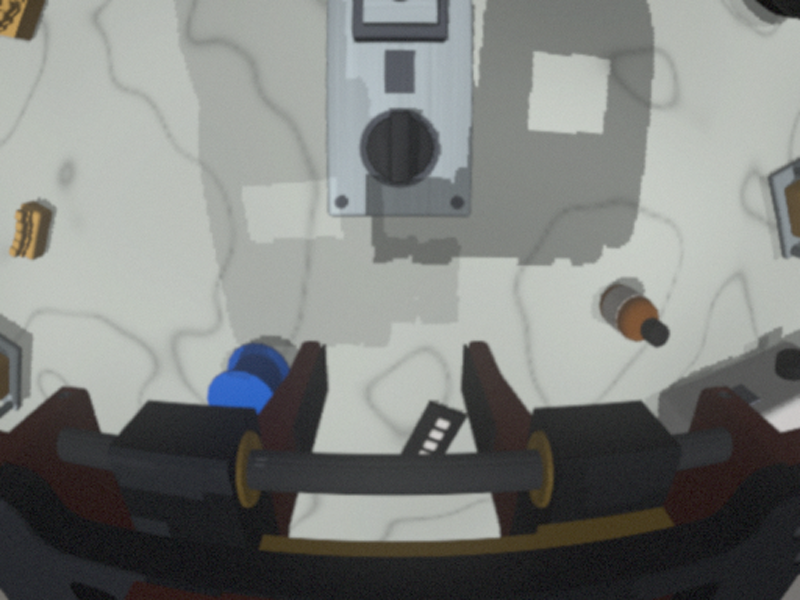

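The view shows the knob centred at (400,147) with its bar vertical in the picture, the plate's near corners at (327,215) and (472,215), and the seat at the top edge.

```bash
python3 - <<'E'
from h import *
import pickle
A=pickle.load(open('calA.pkl','rb'));B=pickle.load(open('calB.pkl','rb'))
b=lambda *p:ray(B,'wrist',p); a=lambda *p:ray(A['wrist'],'wrist',p)
print('corners .016',plane(b(327,215),.016),plane(b(472,215),.016),'tri',tri(b(327,215),a(418,229)),tri(b(472,215),a(414,107)))
print('knob foot @.029',plane(b(400,147),.029),plane(a(356,170),.029),'tri',tri(b(400,147),a(356,170)))
print('edge pts far',plane(b(329,0),.016),plane(b(474,0),.016))
E
```

```text
corners .016 [0.6425 0.0173 0.016 ] [0.6388 0.118  0.016 ] tri (array([0.6443, 0.0158, 0.0012]), np.float64(0.0006367950743849471)) (array([0.639 , 0.1168, 0.0188]), np.float64(0.0009406070131879481))
knob foot @.029 [0.5943 0.0661 0.029 ] [0.5954 0.067  0.029 ] tri (array([0.5941, 0.0663, 0.0127]), np.float64(5.551736845603484e-05))
edge pts far [0.4897 0.014  0.016 ] [0.4855 0.1132 0.016 ]
```

```bash
python3 -m inch '[[[42,1.5,0,0,0,0,0.6],[43,1.5,0,0,0,0,0.6],[0,0,35,0,0,0,0.6],[0,0,35,0,0,0,0.6],[0,0,35,0,0,0,0.6],[0,0,20,0,0,0,0.6],[0,0,15,0,0,0,0.6],[0,0,0,0,0,0,0.6]]]'
python3 -m inch '[[[0,0,0,0,0,0,0],[0,0,0,0,0,0,0],[0,0,0,0,0,0,0],[0,0,0,0,0,0,0],[0,0,0,0,0,0,0],[0,0,0,0,0,0,0],[0,0,0,0,0,0,0],[0,0,0,0,0,0,0]]]'
```

```text
time_s: 2.6
tool_pos: [0.5927, 0.0656, 0.0309]
tool_rot: [-0.002, -0.019, 1.0, -0.0]
contact_force: [-0.3, 0.1, -0.2]
gripper_width: 0.597
grip_force: 0.0
time_s: 3.4
tool_pos: [0.5942, 0.0663, 0.0332]
tool_rot: [0.0, -0.019, 1.0, 0.0]
contact_force: [-0.3, 4.2, 6.3]
gripper_width: 0.149
grip_force: 30.0
```

```bash
python3 -m inch '[[[0,0,-1,0,0,6,0],[0,0,0,0,0,7,0],[0,0,0,0,0,7,0],[0,0,0,0,0,7,0],[0,0,0,0,0,7,0],[0,0,0,0,0,7,0],[0,0,0,0,0,7,0],[0,0,0,0,0,7,0]]]'
python3 -m inch '[[[0,0,0,0,0,5,0],[0,0,0,0,0,5,0],[0,0,0,0,0,4,0],[0,0,0,0,0,0,0],[0,0,0,0,0,0,0],[0,0,0,0,0,0,0],[0,0,0,0,0,0,0],[0,0,0,0,0,0,0]]]'
python3 -c "
from h import *
o=sensors.get_obs();print(o['ft_torque'],o['joint_positions'])"
```

```text
time_s: 4.2
tool_pos: [0.5944, 0.0666, 0.0332]
tool_rot: [0.0, 0.447, 0.895, 0.001]
contact_force: [2.4, 6.2, -4.6]
gripper_width: 0.146
grip_force: 30.0
time_s: 5.0
tool_pos: [0.5945, 0.0667, 0.0333]
tool_rot: [0.0, 0.551, 0.835, 0.001]
contact_force: [2.1, 6.1, -3.9]
gripper_width: 0.148
grip_force: 30.0
[ 1.3033 -0.4798 -0.0433] [ 0.0913  0.6488  1.7825  0.0015  0.7091 -0.3145]
```

```bash
python3 -m inch '[[[0,0,0,0,0,0,0.5],[0,0,0,0,0,0,0.5],[0,0,0,0,0,0,0.5],[0,0,-45,0,0,0,0.5],[0,0,-45,0,0,0,0.5],[0,0,-50,0,0,0,0.5],[-22,-44,0,0,0,0,1],[-22,-44,0,0,0,0,1]]]'
python3 -m inch '[[[0,-10,0,0,0,0,1],[0,0,0,0,0,0,1],[0,0,0,0,0,0,1],[0,0,0,0,0,0,1],[0,0,0,0,0,0,1],[0,0,0,0,0,0,1],[0,0,0,0,0,0,1],[0,0,0,0,0,0,1]]]'
cat >> h.py <<'E'
def shift(target):
    "tool-axes shift (mm) from measured TCP to a world point; also tool x azimuth (deg)"
    from scipy.spatial.transform import Rotation as R
    o=sensors.get_obs();q=o['tool_rot'];M=R.from_quat([q[1],q[2],q[3],q[0]]).as_matrix()
    return M.T@(np.array(target)-o['tool_pos'])*1000,np.degrees(np.arctan2(M[1,0],M[0,0]))
E
python3 - <<'E'
from h import *
import pickle
c=viewer.get_calibration('wrist');f=viewer.grab_frame('wrist');pickle.dump(c,open('calC.pkl','wb'))
print(np.array(c['world_from_camera']))
cv2.imwrite('pics/c_raw.png',f)
cv2.imwrite('pics/c_big.png',cv2.resize(f,(800,600),interpolation=cv2.INTER_CUBIC))
E
```

```text
time_s: 5.8
tool_pos: [0.5312, -0.0098, 0.1757]
tool_rot: [0.002, 0.55, 0.835, 0.001]
contact_force: [0.3, -0.9, -0.9]
gripper_width: 0.645
grip_force: 0.0
time_s: 6.6
tool_pos: [0.5213, -0.0131, 0.1735]
tool_rot: [-0.0, 0.55, 0.835, -0.0]
contact_force: [-0.7, -0.8, -0.2]
gripper_width: 1.0
grip_force: 0.0
[[ 0.9192  0.3764  0.1155  0.4894]
 [ 0.3937 -0.8783 -0.2712  0.061 ]
 [-0.0007  0.2948 -0.9556  0.3359]
 [ 0.      0.      0.      1.    ]]
```

View pics/c_big.png

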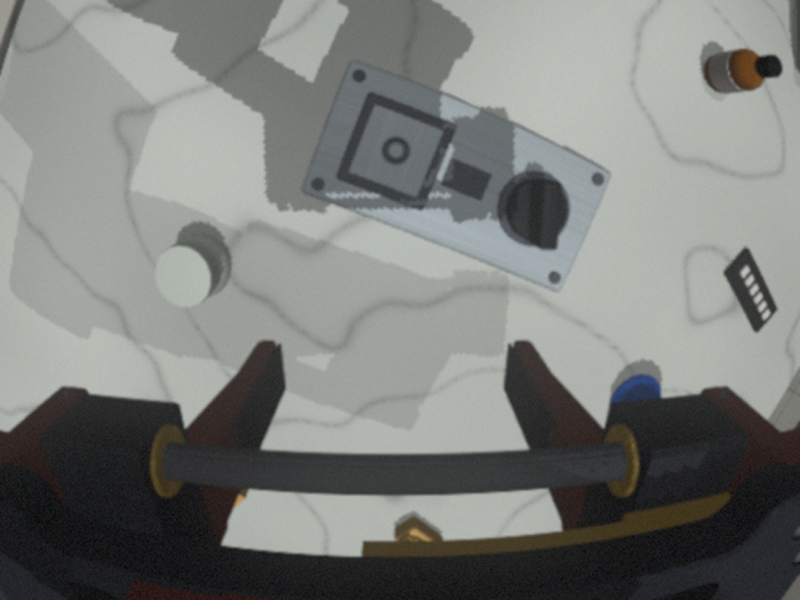

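The pin is at (397,150) in the middle of the seat. The bar has turned to its far stop (knob centre about (534,208)). The plate corners are at (351,61), (609,171), (557,292), (304,190).

```bash
python3 - <<'E'
from h import *
import pickle
C=pickle.load(open('calC.pkl','rb'));A=pickle.load(open('calA.pkl','rb'))['wrist']
c=lambda *p:ray(C,'wrist',p)
P=np.array([plane(c(*p),.016) for p in((351,61),(609,171),(557,292),(304,190))]);print(P, P.mean(0))
for i,j in((0,1),(3,2)): d=P[j]-P[i];print(np.linalg.norm(d),np.degrees(np.arctan2(d[1],d[0])))
for i,j in((3,0),(2,1)): d=P[j]-P[i];print(np.linalg.norm(d),np.degrees(np.arctan2(d[1],d[0]))-90)
print('pin .048',plane(c(397,150),.048),'knob',plane(c(534,208),.029),'tri pin',tri(c(397,150),ray(A,'wrist',(221,181))))
print(shift([.471,-.352,.1735]))
E
```

```text
[[0.4372 0.1081 0.016 ]
 [0.6364 0.1165 0.016 ]
 [0.6409 0.0177 0.016 ]
 [0.4417 0.0129 0.016 ]] [0.5391 0.0638 0.016 ]
0.19931775549581016 2.4199330879812266
0.19929147845529588 1.3608195445340494
0.0953130300925855 2.6707230680127623
0.09899645714635275 2.626477602499847
pin .048 [0.4903 0.0627 0.048 ] knob [0.5908 0.0658 0.029 ] tri pin (array([0.4904, 0.0629, 0.0386]), np.float64(0.000111842413360038))
(array([-291.6233, -179.7402,    0.0873]), np.float64(113.21394705073287))
```

```bash
python3 -m inch '[[[-36.5,-22.5,0,0,0,0,1],[-36.5,-22.5,0,0,0,0,1],[-36.5,-22.5,0,0,0,0,1],[-36.5,-22.5,0,0,0,0,1],[-36.5,-22.5,0,0,0,0,1],[-36.5,-22.5,0,0,0,0,1],[-36.5,-22.5,0,0,0,0,1],[-36.5,-22.5,0,0,0,0,1]]]'
python3 -m inch '[[[0,0,0,0,0,0,1],[0,0,0,0,0,0,1],[0,0,0,0,0,0,1],[0,0,0,0,0,0,1],[0,0,0,0,0,0,1],[0,0,0,0,0,0,1],[0,0,0,0,0,0,1],[0,0,0,0,0,0,1]]]'
python3 - <<'E'
from h import *
import pickle
c=viewer.get_calibration('wrist');f=viewer.grab_frame('wrist');pickle.dump(c,open('calD.pkl','wb'))
print(np.array(c['world_from_camera']))
cv2.imwrite('pics/d_raw.png',f)
cv2.imwrite('pics/d_crop.png',cv2.resize(f[0:210,116:396],(800,600),interpolation=cv2.INTER_CUBIC))
E
```

```text
time_s: 7.45
tool_pos: [0.4702, -0.3544, 0.1737]
tool_rot: [0.0, 0.551, 0.835, 0.0]
contact_force: [0.1, 0.3, 0.6]
gripper_width: 0.998
grip_force: 0.0
time_s: 8.25
tool_pos: [0.4709, -0.3524, 0.1737]
tool_rot: [0.0, 0.55, 0.835, -0.0]
contact_force: [-0.2, 0.7, 1.1]
gripper_width: 0.998
grip_force: 0.0
[[ 0.9192  0.3763  0.1157  0.439 ]
 [ 0.3937 -0.8783 -0.2713 -0.2783]
 [-0.0005  0.2949 -0.9555  0.336 ]
 [ 0.      0.      0.      1.    ]]
```

View pics/d_crop.png

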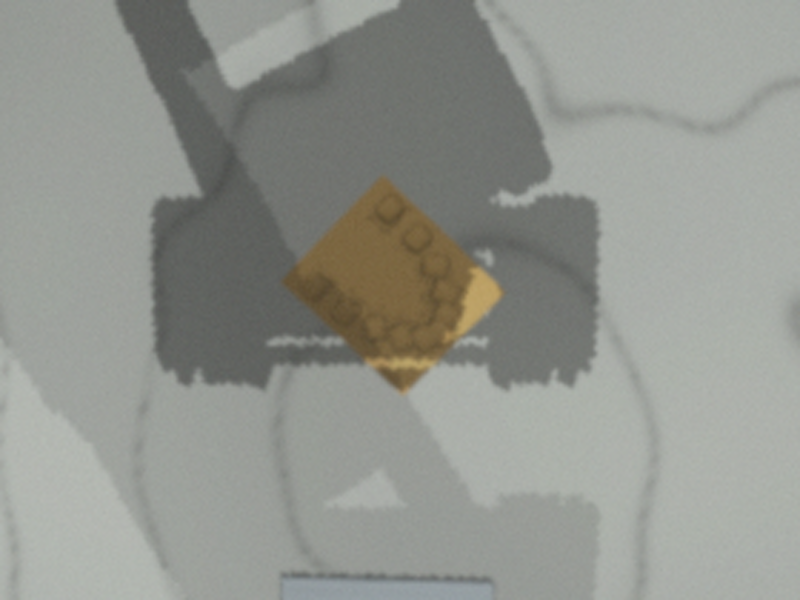

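The crop shows the cast with block corners at top (382,178), right (503,293), bottom (404,393) and left (282,281). The closed curve of teeth faces the lower right, towards (453,343).

```bash
python3 - <<'E'
from h import *
import pickle
D=pickle.load(open('calD.pkl','rb'));A=pickle.load(open('calA.pkl','rb'))
d=lambda *p:ray(D,'wrist',p,(116,0),800/280)
P=np.array([plane(d(*p),.024) for p in((382,178),(503,293),(404,393),(282,281))]);print(P,P.mean(0))
az=lambda v:np.degrees(np.arctan2(v[1],v[0]))
print('front az',az(P[1]-P[0]),az(P[2]-P[3]),'side az',az(P[1]-P[2]),az(P[0]-P[3]))
print([np.linalg.norm(P[i]-P[j]) for i,j in((0,1),(2,3),(1,2),(3,0))])
print(tri(d(393,286),ray(A['scene'],'scene',(292,264)),ray(A['side'],'side',(501,257))))
print(shift([*P.mean(0)[:2],.1735]))
E
```

```text
[[ 0.4217 -0.2455  0.024 ]
 [ 0.4788 -0.2667  0.024 ]
 [ 0.4604 -0.3153  0.024 ]
 [ 0.403  -0.2943  0.024 ]] [ 0.441  -0.2804  0.024 ]
front az -20.365875746447262 -20.09987895385865 side az 69.33560902934535 69.03716304273337
[np.float64(0.06081401295559067), np.float64(0.06108853711268734), np.float64(0.05200699127006577), np.float64(0.0522927274105267)]
(array([ 0.4407, -0.2796,  0.0107]), np.float64(0.0012747888995841004))
(array([77.9628,  0.9105,  0.2132]), np.float64(113.21334060069672))
```

```bash
python3 -m inch '[[[39,0.5,0,0,0,0,1],[39,0.5,0,0,0,0,1],[0,0,15,0,0,-7.7,1],[0,0,15,0,0,-7.7,1],[0,0,15,0,0,-7.7,1],[0,0,15,0,0,-7.7,1],[0,0,15,0,0,-7.7,1],[0,0,15,0,0,-7.7,1]]]'
python3 - <<'E'
from h import *
print(sensors.get_obs()['tool_pos'],shift([.441,-.2802,.004]))
E
```

```text
time_s: 9.1
tool_pos: [0.4411, -0.2806, 0.0832]
tool_rot: [0.0, 0.176, 0.984, -0.0]
contact_force: [-0.4, 0.5, 0.0]
gripper_width: 1.0
grip_force: 0.0
[ 0.4411 -0.2806  0.0832] (array([ 0.2608,  0.3702, 79.2101]), np.float64(159.71189470669955))
```

```bash
python3 -m inch '[[[0,0,25,0,0,0,1],[0,0,25,0,0,0,1],[0,0,18,0,0,0,1],[0,0,11,0,0,0,1],[0,0,0,0,0,0,0.8],[0,0,0,0,0,0,0.7],[0,0,0,0,0,0,0.5],[0,0,0,0,0,0,0.5]]]'
python3 -m inch '[[[0,0,0,0,0,0,0.4],[0,0,0,0,0,0,0.4],[0,0,0,0,0,0,0.4],[0,0,0,0,0,0,0.4],[0,0,0,0,0,0,0.4],[0,0,0,0,0,0,0.4],[0,0,0,0,0,0,0.4],[0,0,0,0,0,0,0.4]]]'
```

```text
time_s: 9.9
tool_pos: [0.4416, -0.2809, 0.0056]
tool_rot: [0.001, 0.179, 0.984, -0.0]
contact_force: [0.4, 0.8, 0.3]
gripper_width: 0.676
grip_force: 0.0
time_s: 10.7
tool_pos: [0.4414, -0.2808, 0.0055]
tool_rot: [0.001, 0.179, 0.984, -0.0]
contact_force: [-0.8, 0.8, 5.6]
gripper_width: 0.61
grip_force: 30.0
```

```bash
python3 -m inch '[[[0,0,-15,0,0,0,0.4],[0,0,-35,0,0,0,0.4],[0,0,-40,0,0,0,0.4],[0,0,-25,0,0,-4.5,0.4],[0,0,0,0,0,-4.5,0.4],[0,0,0,0,0,-4.5,0.4],[0,0,0,0,0,-4.5,0.4],[0,0,0,0,0,-4.3,0.4]]]'
python3 - <<'E'
from h import *
o=sensors.get_obs();print(o['tool_pos'],o['contact_force'],shift([.490,.0626,.11]))
E
```

```text
time_s: 11.5
tool_pos: [0.4408, -0.2804, 0.1206]
tool_rot: [0.0, -0.016, 1.0, -0.0]
contact_force: [-0.1, -0.4, -1.6]
gripper_width: 0.61
grip_force: 30.0
[ 0.4408 -0.2804  0.1206] [-0.0653 -0.4243 -1.6333] (array([-60.4989, 341.1903,  10.5397]), np.float64(-178.11474687588722))
```

```bash
python3 -m inch '[[[-7.5,35,0,0,0,0,0.4],[-7.5,46,0,0,0,0,0.4],[-7.5,46,0,0,0,0,0.4],[-7.5,46,0,0,0,0,0.4],[-7.5,46,0,0,0,0,0.4],[-7.5,46,0,0,0,0,0.4],[-7.5,46,0,0,0,0,0.4],[-8,30,0,0,0,0,0.4]]]'
python3 -m inch '[[[0,0,0,0,0,0,0.4],[0,0,10,0,0,0,0.4],[0,0,0,0,0,0,0.4],[0,0,0,0,0,0,0.4],[0,0,0,0,0,0,0.4],[0,0,0,0,0,0,0.4],[0,0,0,0,0,0,0.4],[0,0,0,0,0,0,0.4]]]'
python3 - <<'E'
from h import *
import pickle
o=sensors.get_obs();print(o['tool_pos'],shift([.490,.0626,.05]))
E_={}
fs={}
for n in('wrist','side','scene'):
    c=viewer.get_calibration(n);f=viewer.grab_frame(n);E_[n]=c;cv2.imwrite(f'pics/e_{n}.png',f);fs[n]=f
pickle.dump(E_,open('calE.pkl','wb'))
cv2.imwrite('pics/e_wbig.png',cv2.resize(fs['wrist'][150:384,100:412],(800,600),interpolation=cv2.INTER_CUBIC))
cv2.imwrite('pics/e_mix.png',np.hstack([cv2.resize(fs['side'][150:270,190:310],(400,400),interpolation=cv2.INTER_CUBIC),cv2.resize(fs['scene'][110:230,240:360],(400,400),interpolation=cv2.INTER_CUBIC)]))
E
```

```text
time_s: 12.3
tool_pos: [0.4909, 0.0648, 0.1205]
tool_rot: [0.0, -0.016, 1.0, 0.0]
contact_force: [0.8, -1.2, -1.3]
gripper_width: 0.607
grip_force: 30.0
time_s: 13.1
tool_pos: [0.4914, 0.0619, 0.1098]
tool_rot: [0.0, -0.015, 1.0, 0.0]
contact_force: [0.8, 0.4, -1.4]
gripper_width: 0.613
grip_force: 30.0
[0.4914 0.0619 0.1098] (array([ 1.3845,  0.7112, 59.7708]), np.float64(-178.32393050544007))
```

View pics/e_wbig.png

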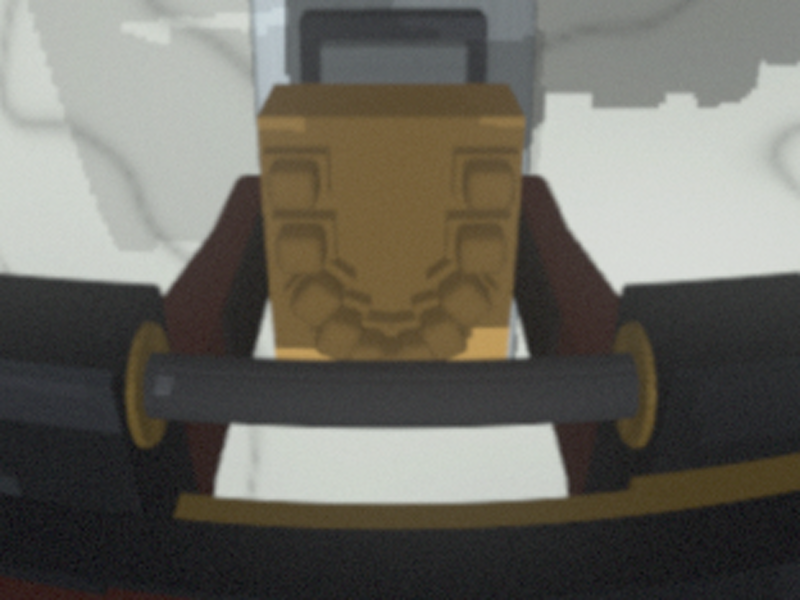

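View pics/e_mix.png

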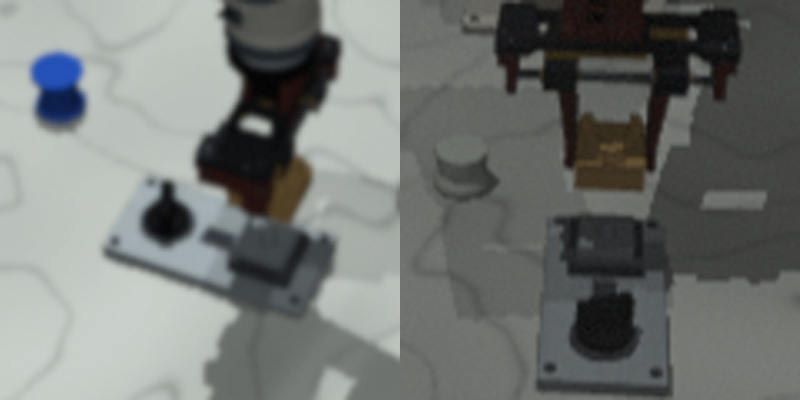

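The wrist crop shows the cast held straight, its back top corners at (259,116) and (525,116) and back bottom corners at about (285,84) and (515,84); the front edge is just above the bar, at y≈355. The side and scene views show it hanging level over the seat, with the knob turned.

```bash
python3 - <<'E'
from h import *
import pickle
E=pickle.load(open('calE.pkl','rb'))
w=lambda *p:ray(E['wrist'],'wrist',p,(100,150),800/312)
o=sensors.get_obs();t=o['tool_pos'];zb=t[2]-.0055
for z,ps in((zb+.024,((259,116),(525,116),(275,357),(512,357))),(zb,((285,84),(515,84)))):
    for p in ps: x=plane(w(*p),z);print(p,x,(x-t)[:2])
E
```

```text
(259, 116) [0.4602 0.0339 0.1282] [-0.0311 -0.0283]
(525, 116) [0.4587 0.0874 0.1282] [-0.0327  0.0253]
(275, 357) [0.5199 0.0351 0.1282] [ 0.0285 -0.027 ]
(512, 357) [0.5183 0.0904 0.1282] [0.027  0.0283]
(285, 84) [0.4605 0.036  0.1042] [-0.0308 -0.0262]
(515, 84) [0.459  0.0891 0.1042] [-0.0324  0.027 ]
```

```bash
python3 -m inch '[[[0.6,0.7,0,0,0,-0.5,0.4],[0,0,20,0,0,0,0.4],[0,0,20,0,0,0,0.4],[0,0,13,0,0,0,0.4],[0,0,0,0,0,0,0.4],[0,0,0,0,0,0,0.4],[0,0,0,0,0,0,0.4],[0,0,0,0,0,0,0.4]]]'
python3 -c "
from h import *
print(shift([.4908,.0626,.0535]))"
```

```text
time_s: 14.05
tool_pos: [0.4913, 0.0629, 0.0574]
tool_rot: [0.001, -0.019, 1.0, 0.0]
contact_force: [0.5, 0.2, -1.5]
gripper_width: 0.612
grip_force: 30.0
(array([ 0.5106, -0.262 ,  3.9268]), np.float64(-177.79949925541106))
```

```bash
python3 -m inch '[[[0.5,-0.2,1,0,0,0,0.4],[0,0,1,0,0,0,0.4],[0,0,1,0,0,0,0.4],[0,0,1,0,0,0,0.4],[0,0,1,0,0,0,0.4],[0,0,1,0,0,0,0.4],[0,0,0,0,0,0,0.4],[0,0,0,0,0,0,0.4]]]'
python3 -c "
from h import *
print(sensors.get_obs()['ft_torque'])"
```

```text
time_s: 14.85
tool_pos: [0.4902, 0.0626, 0.0506]
tool_rot: [-0.0, -0.019, 1.0, -0.0]
contact_force: [-0.5, -0.3, -1.4]
gripper_width: 0.615
grip_force: 30.0
[ 0.1143 -0.0172 -0.0573]
```

Underside is already about 3 mm below the pin tip with no force, so the pin has entered the hole.

```bash
python3 -m inch '[[[0,0,1,0,0,0,0.4],[0,0,1,0,0,0,0.4],[0,0,1,0,0,0,0.4],[0,0,1,0,0,0,0.4],[0,0,1,0,0,0,0.4],[0,0,1,0,0,0,0.4],[0,0,0,0,0,0,0.4],[0,0,0,0,0,0,0.4]]]'
python3 -m inch '[[[0,0,1,0,0,0,0.4],[0,0,1,0,0,0,0.4],[0,0,1,0,0,0,0.4],[0,0,1,0,0,0,0.4],[0,0,0,0,0,0,0.4],[0,0,0,0,0,0,0.4],[0,0,0,0,0,0,0.4],[0,0,0,0,0,0,0.4]]]'
```

```text
time_s: 15.65
tool_pos: [0.4902, 0.0626, 0.0448]
tool_rot: [0.0, -0.019, 1.0, -0.0]
contact_force: [-1.1, 0.7, 2.0]
gripper_width: 0.612
grip_force: 30.0
time_s: 16.45
tool_pos: [0.4902, 0.0626, 0.0407]
tool_rot: [0.0, -0.019, 1.0, 0.0]
contact_force: [-2.0, 0.4, 4.3]
gripper_width: 0.609
grip_force: 30.0
```

```bash
python3 -m inch '[[[0,0,0.5,0,0,0,0.4],[0,0,0.5,0,0,0,0.4],[0,0,0.5,0,0,0,0.4],[0,0,0.5,0,0,0,0.4],[0,0,0,0,0,0,0.4],[0,0,0,0,0,0,0.4],[0,0,0,0,0,0,0.4],[0,0,0,0,0,0,0.4]]]'
```

```text
time_s: 17.25
tool_pos: [0.4902, 0.0626, 0.0394]
tool_rot: [0.0, -0.019, 1.0, 0.0]
contact_force: [-4.1, -0.2, 14.6]
gripper_width: 0.615
grip_force: 30.0
```

```bash
python3 - <<'E'
from h import *
fs={n:viewer.grab_frame(n) for n in('side','scene')}
cv2.imwrite('pics/f_mix.png',np.hstack([cv2.resize(fs['side'][170:270,200:300],(400,400),interpolation=cv2.INTER_CUBIC),cv2.resize(fs['scene'][130:230,250:350],(400,400),interpolation=cv2.INTER_CUBIC)]))
o=sensors.get_obs();print(o['contact_force'],o['tool_pos'],o['grip_force'])
E
```

```text
[-3.9258 -0.8939 14.628 ] [0.4903 0.0626 0.0394] 29.999955743551254
```

View pics/f_mix.png

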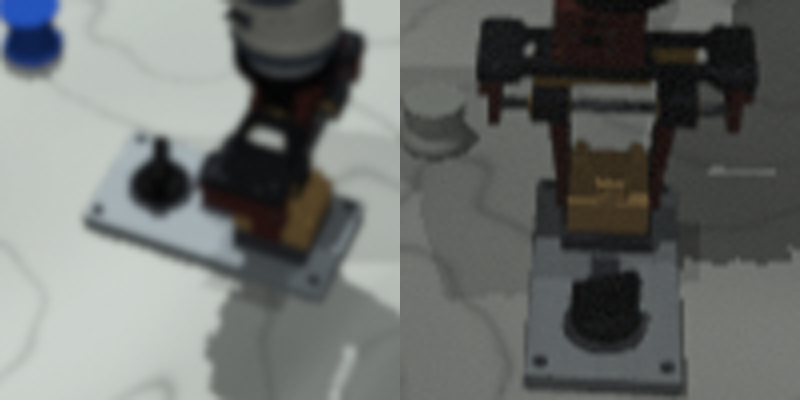

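The cast sits level on the seat at (610,205), its teeth facing the knob, which is still turned to the far stop at (605,300). The push is a steady 14.6 N at the hard stop.

```bash
python3 -c "
from bench import ticket
print(ticket.close_job())"
```

```text
the job is handed in; nothing more can be done
None
```

Job handed in: the knob is at its far stop, and the cast is on the pin with its front teeth facing the knob, held pressed on the seat's hard stop at about 15 N.

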